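Load a flanged bush on the swing-washer arbor

TASK

Mount the taller of the two flanged bushes on the upright arbor of the bench fixture so that its outside can be polished: swing the slotted washer clear, slide the bush flange down over the nut and the arbor until it sits flat on the shoulder, then swing the washer fully back under the nut to its stop so the bush is held captive. Let go of everything and leave the shorter bush and the other things on the bench where they are.

Things in the scene. Friction and masses are not known exactly. Their poses are not given: they have to be found in the camera images.
- fixture: Bench fixture, bolted down: grey base plate 12 mm thick (fixture x -40 to +76, y -36 to +36 mm) with an upright steel arbor. Origin on the arbor's axis at bench height, z up; the washer's pivot column stands 52 mm from the arbor along the fixture's +x.
- seat (a point): On the arbor axis, top of its shoulder (48 mm across), 18 mm above the bench: the bush's underside must sit here. Heights above the bench: journal 24 mm in diameter from 18 to 52 mm, top edge chamfered; stud 12 mm in diameter above it; hex nut 22 mm across corners from 63.5 to 73.5 mm, top chamfered; stud end at 79.5 mm. The nut passes through a bush's bore.
- pivot (a point): Centre of the swing washer's pivot, on a column 20 mm in diameter, 59.5 mm above the bench; its bolt head reaches 69 mm.
- swing_washer (a joint): Angle of the slotted washer about its upright pivot (rad): 0 = closed at its stop, slot round the stud under the nut; grows clockwise seen from above as it opens, to 1.6. Light friction (0.05 N m), stays where left. Plate 56.5 to 62.5 mm above the bench, up to 40 mm wide; a seated tall bush leaves 2.5 mm below it. From 1.2 on it is clear of a bush going on.
- pin (a point): Upright finger pin on the washer's free end, 12 mm in diameter, from 62.5 to 92.5 mm above the bench, 90 mm from the pivot. This point is on its axis 79.5 mm above the bench. With the washer closed it lies on the fixture's -x side, 38 mm from the arbor axis; it then moves towards the fixture's +y as the washer opens.
- tall_bush: The bush to mount: plain steel flanged bush, 36 mm tall, barrel 40 mm in diameter, bore 27 mm right through, flange 54 mm in diameter and 6 mm thick at the bottom. Stands upright on its flange. Origin at the centre of its underside, z up along the bore. 0.22 kg.
- short_bush: The other bush, same diameters, bore and material, but only 22 mm tall. Leave it. Origin at the centre of its underside.
- jar_resin: Jar with brown contents and a black cap, 43 mm in diameter, 55 mm tall; leave it. Origin at the centre of its underside.
- jar_white: White enamel jar, 38 mm in diameter, 42 mm tall; leave it. Origin at the centre of its underside.
- brass_weight: Flat brass ring weight, 42 mm in diameter, 10 mm thick, with a small hole; leave it. Origin at the centre of its underside.
- touch_brush: Fine brush 159 mm long, 10 mm thick, lying along its own y; leave it. Origin at the centre of its underside.
- medal_silver: Silver octagonal medal, 90 mm across, 8 mm thick, lying flat; leave it. Origin at the centre of its underside.
There are look-alikes about, which are no part of the job. There is more than one size of the fixture; the job needs the larger.

How it is judged:
By the outcome, as a careful person would: the job done as asked, in the order asked, and still so for the second after the job is handed in, with the robot touching nothing.
It also fails if it takes over 61 s, if anything falls off the work surface, if the arm or the gripper's body presses on something with over 40 N, if the wrist force passes 120 N, or if a joint passes its speed limit or range.

ROBOT

A 6-joint arm with a two-finger parallel gripper is mounted at the origin on a cart in front of the work surface, level with it; the furniture and walls round the work are solid. World frame = base frame: x ahead of the robot, y to its left, z up, the work surface at z = 0. Lengths are in m, angles in rad, forces in N, time in s.
With the tool pointing down it reaches from about 0.4 to 0.925 m from the base axis. Payload 3.4 kg.
Tool frame: the origin (TCP) lies at the centre of the arm's flange, where the gripper is bolted on; the fingertips stand 173 mm ahead of it and the grasp point (between the pads) lies 155 mm ahead of it; z points along the fingers, y is the line along which they close (so a half turn about z gives the same grasp; the last joint's range is limited). The gripper opens to 85 mm and grips with 20 to 120 N. Pads are 22 mm wide; open, the fingers measure 114 mm over their backs; the gripper's body (76 mm by 85 mm) begins 54 mm behind the grasp point. The pads swing forward as they close: fully open they stand 13 mm farther back than shut.
Start: joints at [1.149, 0.307, 1.506, -0, 1.328, -0.073], TCP at [0.196, 0.541, 0.405] pointing down, gripper open.
Joint ranges: [-3.12, 3.12], [-1.05, 2.28], [0.14, 2.33], [-1.42, 4.57], [0.1, 2.73], [-2.68, 2.68]. Speed limits (rad/s): [2.57, 2.57, 3.14, 3.14, 3.14, 3.14].

INTERFACE

Orientations are given as a unit quaternion [w, x, y, z].
In Python, from bench import robot gives the robot as it stands. The module is installed in compiled form; this text tells all that it offers.
- The arm moves only by the tool move_arm, never from a script. Its argument "deltas" is a list that holds one entry, the list of rows, each a list of 5 numbers: the shift along the tool's x, y, z in m, then the turn about the tool's z in degrees, then the opening, from 0 (shut) to 1 (fully open). A call has 1 to 12 rows; each row is the pose to reach, as a shift and turn from the pose commanded when the call began, along the tool's axes at that moment; what a row does not reach only later rows make up. A row lasts 1/8 s, in which the tool goes at most 62.5 mm and 10.7 degrees, less where a joint would pass 70% of its speed; a pose out of reach is approached as far as the arm can. A call with a gripper value outside its range is refused whole. The fingers move at their own pace and stop on an object; "grip_force" is the grip in N (left out, the last holds). Time passes only in rows, so rows that repeat a pose let the fingers close. It gives the time, the measured TCP pose, the force, the opening and the grip force at its end, in the units of the state.
- robot.get_obs(): the state, without advancing time (a new reading comes with each control period).
- robot.snapshot(name): name is "side" or "top"; returns a dict with "image" (400x640x3 uint8, red, green, blue), "depth" (400x640 float32, m along the optical axis (not along the pixel's ray), 0 where there is no reading), "intrinsics" (3x3 intrinsics, pixels), "D" ([k1, k2, p1, p2, k3] as OpenCV has them; the pictures are not rectified), "rvec" (rotation vector, rad) and "tvec" (3), from world to camera coordinates, as OpenCV has them. Camera axes: x right, y down, z forward; pixel columns grow to the right and rows downward; lengths in m; the calibration is good to about 2 mm. A picture is of the moment at which its call begins.
- robot.job_done(): hands the job in; it is judged then, once.
The state is a dict: "time": time; "joints": joint angles; "qvel": joint speeds; "joint_torque": joint torques, N m; "eef_pos": TCP position; "eef_rot": TCP orientation; "force": force on the tool from outside, world axes, zero at the start; "torque": the same for the moment, N m; "grip_width": finger opening in m; "gripper_force": force on a finger pad.
Only numpy, scipy, OpenCV 4.12 (cv2) and the standard library are available. Lean on these libraries where they do the work, as an engineer would, in place of code of your own. Each camera call takes 0.05 s, during which the arm holds its last target. There are 200 camera calls.

## Working session

There is one attempt and no reset: what is moved stays moved. The work goes in short steps, Python scripts to look and compute and a tool call to move; the robot and the scene stay as the last step left them, time stands still between calls to the robot, and variables do not carry over. Pictures are saved under pics/ and viewed, at most 10 in all, crops included, and the job is handed in when it is done.

Besides the shell and the picture viewer there is one more tool, called after ">>>" by a JSON object that holds its "method" and its "body". move_arm: Moves the arm, as the interface text tells. Its arguments: {"type":"object","properties":{"deltas":{"type":"array"},"grip_force":{"type":"number"}},"required":["deltas"]}

```bash
mkdir -p pics; cat > h.py <<'E'
import numpy as np, cv2
from bench import robot
def snap(n,f=None):
    s=robot.snapshot(n)
    if f: cv2.imwrite('pics/'+f,s['image'][:,:,::-1])
    s['R']=cv2.Rodrigues(np.array(s['rvec'],float))[0]; s['t']=np.array(s['tvec'],float).ravel()
    return s
def ray(s,uv):
    p=cv2.undistortPoints(np.array(uv,float).reshape(-1,1,2),np.array(s['intrinsics']),np.array(s['D'])).reshape(-1,2)
    d=np.c_[p,np.ones(len(p))]@s['R']; return -s['R'].T@s['t'],d
def plane(s,uv,z):
    c,d=ray(s,uv); return c+d*((z-c[2])/d[:,2])[:,None]
def cloud(s):
    v,u=np.mgrid[:400,:640]; c,d=ray(s,np.c_[u.ravel(),v.ravel()])
    return (c+d*s['depth'].reshape(-1,1)).reshape(400,640,3)
def px(s,P): return cv2.projectPoints(np.array(P,float).reshape(-1,3),np.array(s['rvec'],float),s['t'],np.array(s['intrinsics']),np.array(s['D']))[0].reshape(-1,2)
E
python3 - <<'E'
from h import *
for n in('top','side'):
    s=snap(n,n+'1.png'); print(n,-s['R'].T@s['t'],s['R'][2])
o=robot.get_obs();print(o['time'],o['eef_pos'],o['eef_rot'],o['grip_width'])
E
```

```text
top [0.37952621 0.16023205 1.01975819] [ 0.17297762 -0.01751444 -0.98477002]
side [ 0.20276353 -0.64755173  0.82850052] [ 0.30978719  0.70633714 -0.63649018]
0.1 [0.19589037 0.54029708 0.40389161] [-2.07553417e-04  1.73025199e-01  9.84916984e-01 -8.78620152e-04] 0.08532168100771075
```

View pics/top1.png

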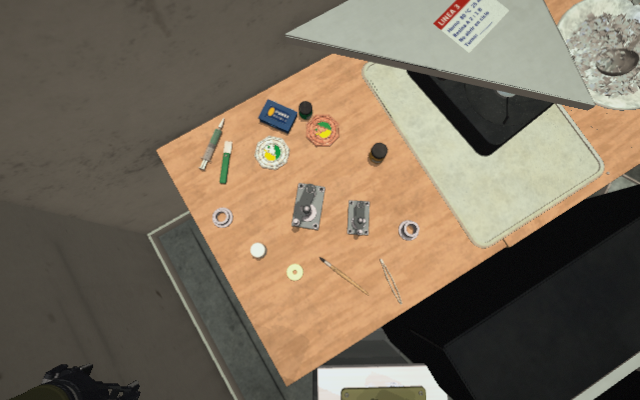

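View pics/side1.png

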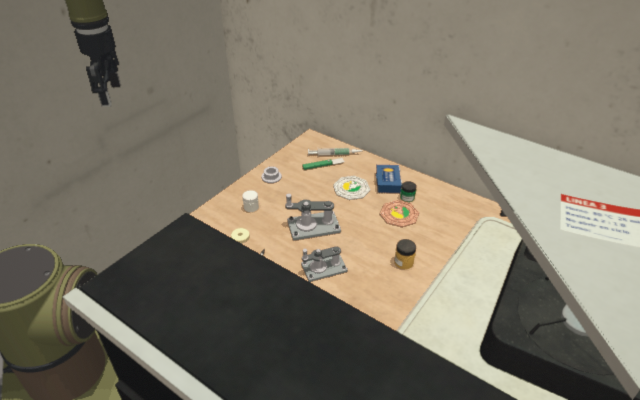

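```bash
python3 - <<'E'
from h import *
s=snap('top'); C=cloud(s); q=snap('side'); Q=cloud(q)
np.set_printoptions(precision=4,suppress=True)
for n,(u,v) in dict(bushA=(222,217),bushB=(409,230),fix=(307,206),fixs=(358,218)).items():
    W=C[v-25:v+26,u-25:u+26]; z=W[...,2]
    print(n,C[v,u],np.percentile(z,[5,50,90,97,99.5]))
for n,uv in dict(rightpanel=(500,300),white=(380,380),lid=(450,50),mat=(450,180),edge=(385,330),edge2=(480,250),blk=(400,340),tableL=(165,155),tableB=(290,380)).items(): print(n,C[uv[1],uv[0]])
for n,uv in dict(blackpanel=(200,300),bp2=(350,320),tip=(190,218),lid=(550,200),lidtip=(450,120),r=(400,370)).items(): print(n,Q[uv[1],uv[0]])
a=cv2.resize(s['image'][170:250,190:440],None,fx=3.2,fy=3.2,interpolation=cv2.INTER_CUBIC)
b=cv2.resize(q['image'][160:290,240:440],None,fx=2.4,fy=2.4,interpolation=cv2.INTER_CUBIC)
im=np.zeros((580,800,3),np.uint8); im[:256,:800]=a; im[260:260+b.shape[0],:b.shape[1]]=b
cv2.imwrite('pics/c1.png',im[:,:,::-1])
E
```

```text
bushA [0.5286 0.4019 0.0009] [-0.0036  0.0006  0.0049  0.0219  0.0259]
bushB [ 0.4862 -0.0875  0.0005] [-0.0031  0.0004  0.005   0.0352  1.0198]
fix [0.5414 0.1777 0.0758] [-0.0022  0.003   0.0635  0.0723  1.0198]
fixs [0.5122 0.0519 0.0582] [-0.0027  0.001   0.0458  0.0513  0.071 ]
rightpanel [ 0.325  -0.1748  0.2946]
white [0.1178 0.0052 0.0013]
lid [ 0.883  -0.1604  0.1933]
mat [ 0.614  -0.1981  0.0221]
edge [ 0.1637 -0.0989 -0.5079]
edge2 [ 0.4307 -0.27    0.0015]
blk [ 0.1767 -0.0912 -0.2043]
tableL [0.6997 0.5593 0.0002]
tableB [ 0.1222  0.2262 -0.0007]
blackpanel [ 0.2335 -0.2234  0.3384]
bp2 [ 0.3874 -0.3212  0.3361]
tip [ 0.2563 -0.0677  0.3358]
lid [ 0.9214 -0.1272  0.1933]
lidtip [0.9203 0.2013 0.1922]
r [ 0.4076 -0.4008  0.3354]
```

View pics/c1.png

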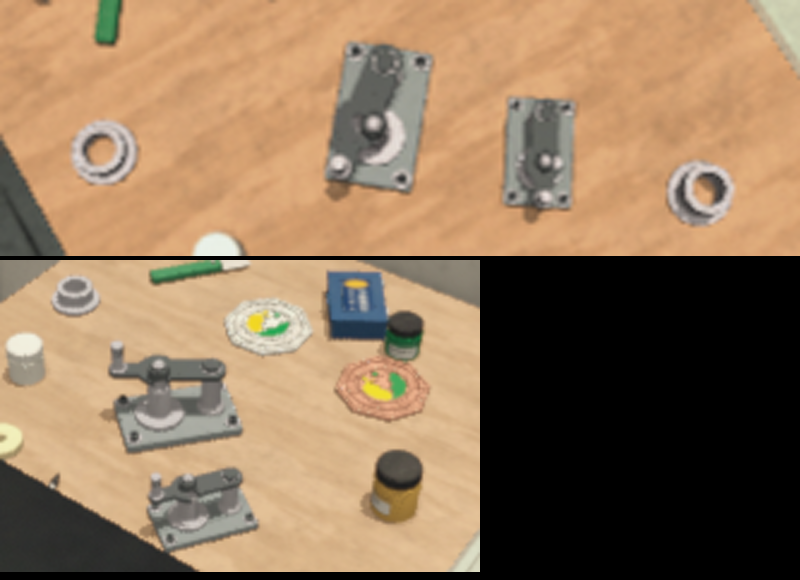

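```bash
python3 - <<'E'
from h import *
np.set_printoptions(precision=4,suppress=True)
s=snap('top'); C=cloud(s); q=snap('side'); Q=cloud(q)
for nm,P,D in(('top',C,s['depth']),('side',Q,q['depth'])):
    m=(P[...,2]>.27)&(P[...,2]<.36)&(D>0)&(P[...,1]<.1)&(P[...,0]<.7)
    h=cv2.convexHull(P[m][:,:2].astype(np.float32)[::3]); h=cv2.approxPolyDP(h,.015,True).reshape(-1,2); print(nm,m.sum(),h.tolist(),np.percentile(P[m][:,2],[1,50,99]))
# high points for arbor etc. in the large fixture
for nm,P in(('top',C),('side',Q)):
    w=(np.abs(P[...,0]-.54)<.09)&(np.abs(P[...,1]-.175)<.07)
    for lo,hi in((.066,.1),(.05,.066),(.008,.016)):
        m=(w&(P[...,2]>lo)&(P[...,2]<hi)).astype(np.uint8)
        n,l,st,ce=cv2.connectedComponentsWithStats(m)
        for i in range(1,n):
            if st[i,4]>4: print(nm,lo,st[i,4],ce[i],P[l==i].mean(0),P[l==i][:,2].max())
# bush B
for nm,P in(('top',C),('side',Q)):
  for c in((.486,-.0875),(.53,.40)):
    m=(np.hypot(P[...,0]-c[0],P[...,1]-c[1])<.05)&(P[...,2]>.013)&(P[...,2]<.1)
    if m.any(): print(nm,c,m.sum(),P[m].mean(0),np.percentile(P[m][:,2],[50,90,98]))
a=cv2.resize(s['image'][170:240,280:380],None,fx=8,fy=8,interpolation=cv2.INTER_CUBIC)
cv2.imwrite('pics/c2.png',a[:,:,::-1])
b=cv2.resize(q['image'][185:285,275:355],None,fx=6,fy=6,interpolation=cv2.INTER_CUBIC)
c=cv2.resize(s['image'][210:250,390:430],None,fx=7,fy=7,interpolation=cv2.INTER_CUBIC)
im=np.zeros((600,800,3),np.uint8); im[:600,:480]=b; im[:280,500:780]=c
cv2.imwrite('pics/c3.png',im[:,:,::-1])
E
```

```text
Traceback (most recent call last):
cv2.error: OpenCV(4.12.0) /io/opencv/modules/imgproc/src/convhull.cpp:143: error: (-215:Assertion failed) total >= 0 && (depth == CV_32F || depth == CV_32S) in function 'convexHull'
```

```bash
cat > m.py <<'E'
from h import *
np.set_printoptions(precision=4,suppress=True)
s=snap('top'); C=cloud(s); q=snap('side'); Q=cloud(q)
for nm,P,D in(('top',C,s['depth']),('side',Q,q['depth'])):
    m=(P[...,2]>.27)&(P[...,2]<.36)&(D>0)&(P[...,1]<.1)&(P[...,0]<.7)
    h=cv2.convexHull(np.ascontiguousarray(P[m][:,:2],np.float32)); h=cv2.approxPolyDP(h,.015,True).reshape(-1,2); print(nm,m.sum(),h.tolist(),np.percentile(P[m][:,2],[1,50,99]))
for nm,P in(('top',C),('side',Q)):
    w=(np.abs(P[...,0]-.54)<.09)&(np.abs(P[...,1]-.175)<.07)
    for lo,hi in((.066,.1),(.05,.066),(.008,.016)):
        m=(w&(P[...,2]>lo)&(P[...,2]<hi)).astype(np.uint8)
        n,l,st,ce=cv2.connectedComponentsWithStats(m)
        for i in range(1,n):
            if st[i,4]>4: print(nm,lo,st[i,4],ce[i],P[l==i].mean(0),P[l==i][:,2].max())
for nm,P in(('top',C),('side',Q)):
  for c in((.486,-.0875),(.53,.40)):
    m=(np.hypot(P[...,0]-c[0],P[...,1]-c[1])<.05)&(P[...,2]>.013)&(P[...,2]<.1)
    if m.any(): print(nm,c,m.sum(),P[m].mean(0),np.percentile(P[m][:,2],[50,90,98]))
a=cv2.resize(s['image'][170:240,280:380],None,fx=8,fy=8,interpolation=cv2.INTER_CUBIC)
cv2.imwrite('pics/c2.png',a[:,:,::-1])
b=cv2.resize(q['image'][185:285,275:355],None,fx=6,fy=6,interpolation=cv2.INTER_CUBIC)
c=cv2.resize(s['image'][210:250,390:430],None,fx=7,fy=7,interpolation=cv2.INTER_CUBIC)
im=np.zeros((600,800,3),np.uint8); im[:600,:480]=b; im[:280,500:780]=c
cv2.imwrite('pics/c3.png',im[:,:,::-1])
E
python3 m.py
```

```text
top 24642 [[0.5012098550796509, -0.479370653629303], [0.2540324926376343, -0.05170717090368271], [0.15213526785373688, -0.10803689807653427], [0.16680672764778137, -0.29804715514183044], [0.21331174671649933, -0.3802603483200073]] [0.2753 0.3352 0.3382]
side 42994 [[0.5016224384307861, -0.4760398268699646], [0.2549472749233246, -0.0529928021132946], [0.08210597932338715, -0.14805960655212402], [0.1967555284500122, -0.34508016705513]] [0.3286 0.3363 0.3383]
top 0.066 33 [309.303  188.5455] [0.5864 0.1716 0.0692] 0.07357942282746188
top 0.066 53 [305.8491 209.0189] [0.5342 0.1806 0.0744] 0.0824980089973858
top 0.066 28 [295.2143 221.6071] [0.502  0.2062 0.0871] 0.09520140039560576
top 0.05 354 [303.0198 203.113 ] [0.5513 0.1877 0.0624] 0.06595808730674291
top 0.008 100 [299.13 191.44] [0.5916 0.1991 0.012 ] 0.01581520135999681
top 0.008 401 [314.4414 209.3915] [0.5433 0.1595 0.0123] 0.015921990914997908
top 0.008 25 [292.52 217.8 ] [0.5222 0.2169 0.0106] 0.013167733614964039
side 0.066 65 [288.3846 199.7846] [0.5035 0.2041 0.0809] 0.09483852422603167
side 0.066 62 [305.5968 205.7258] [0.5347 0.1773 0.0734] 0.0819578067928961
side 0.066 37 [327.4865 203.4054] [0.586  0.1696 0.0689] 0.07309330776742695
side 0.05 370 [310.0919 206.6946] [0.5482 0.1832 0.0614] 0.06591534602077109
side 0.008 649 [313.5254 226.1325] [0.5503 0.1685 0.0124] 0.0159650395994535
top (0.486, -0.0875) 160 [ 0.4846 -0.0819  0.0317] [0.035  0.038  0.0398]
top (0.53, 0.4) 120 [0.5265 0.399  0.0218] [0.0226 0.0249 0.0257]
side (0.53, 0.4) 127 [0.5268 0.3991 0.02  ] [0.0208 0.0239 0.0258]
```

View pics/c2.png

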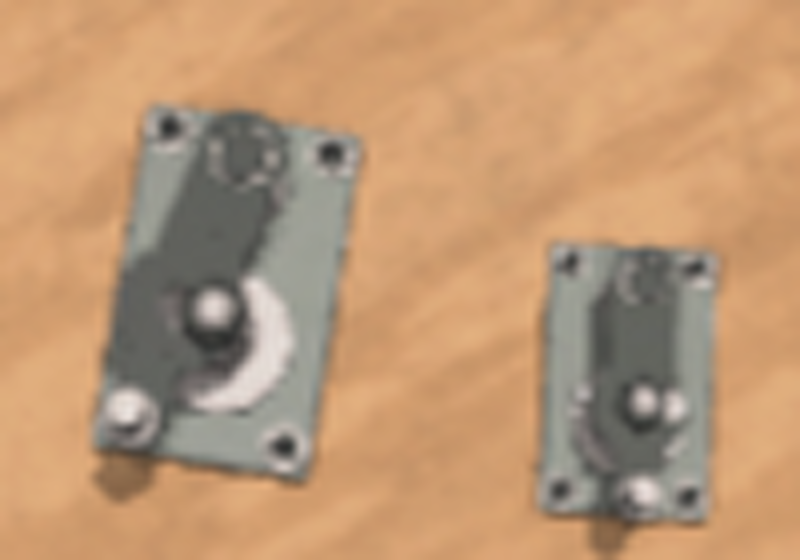

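View pics/c3.png

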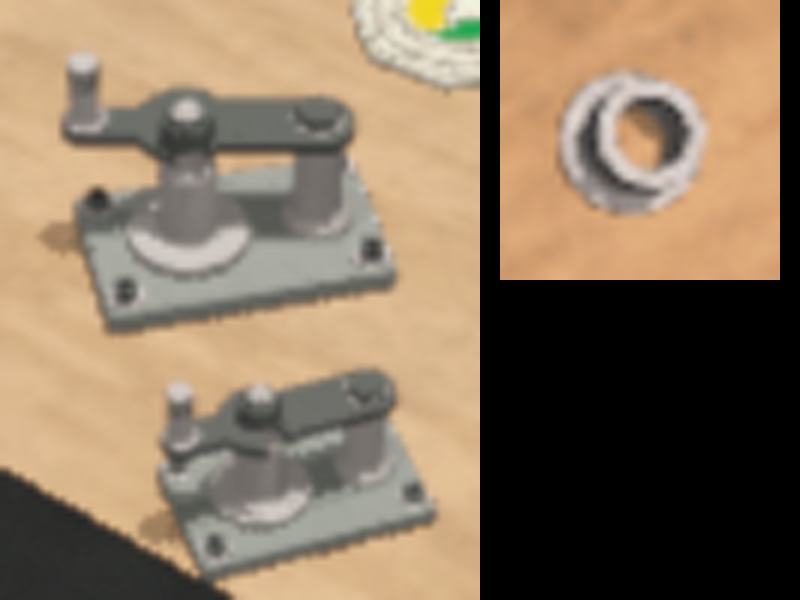

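```bash
cat > m2.py <<'E'
from h import *
np.set_printoptions(precision=4,suppress=True)
s=snap('top'); q=snap('side')
t2=lambda x,y:(280+(x+.5)/8-.5,170+(y+.5)/8-.5)
t3=lambda x,y:(275+(x+.5)/6-.5,185+(y+.5)/6-.5)
def tri(a,b):
    c1,d1=ray(s,[a]);c2,d2=ray(q,[b]);d1=d1[0];d2=d2[0]
    k=np.linalg.lstsq(np.c_[d1,-d2],c2-c1,rcond=None)[0]; p,r=c1+k[0]*d1,c2+k[1]*d2
    return (p+r)/2,np.linalg.norm(p-r)
for n,a,b,z in(('stud',t2(215,305),t3(188,105),.0795),('pin',t2(127,407),t3(82,62),.0925),('bolt',t2(245,150),t3(318,112),.069),('scr1',t2(331,153),t3(372,249),.012),('scr2',t2(284,446),t3(125,291),.012)):
    print(n,*tri(a,b),'top',plane(s,[a],z)[0,:2],'side',plane(q,[b],z)[0,:2])
for im,seed,nm,S in((s,t2(300,220),'top',s),(q,t3(200,290),'side',q)):
    hsv=cv2.cvtColor(im['image'],cv2.COLOR_RGB2HSV); m=((hsv[...,1]<70)).astype(np.uint8)
    n,l,st,ce=cv2.connectedComponentsWithStats(m); i=l[int(round(seed[1])),int(round(seed[0]))]
    k=(l==i).astype(np.uint8); c=max(cv2.findContours(k,0,1)[0],key=cv2.contourArea)
    print(nm,st[i]); P=plane(S,c.reshape(-1,2),.012)[:,:2].astype(np.float32)
    if nm=='top': r=cv2.minAreaRect(P); print('rect',r)
    print(cv2.approxPolyDP(cv2.convexHull(P),.006,True).reshape(-1,2))
hsv=cv2.cvtColor(s['image'],cv2.COLOR_RGB2HSV)
for c0 in((409,230),(222,217)):
    x,y=c0; w=hsv[y-16:y+17,x-16:x+17,1]; m=(w<75).astype(np.uint8)
    c=max(cv2.findContours(m,0,1)[0],key=cv2.contourArea).reshape(-1,2)+[x-16,y-16]
    P=plane(s,c,.005)[:,:2]
    A=np.c_[2*P,np.ones(len(P))]; 
    f=np.linalg.lstsq(A,(P**2).sum(1),rcond=None)[0]; r=np.sqrt(f[2]+f[:2]@f[:2])
    print('flange',f[:2],r,np.abs(np.hypot(*(P-f[:2]).T)-r).max())
bt=(390+(148+.5)/7-.5,210+(130+.5)/7-.5); print('bore top',plane(s,[bt],.036))
E
python3 m2.py
```

```text
stud [0.5363 0.179  0.0824] 0.00016843896188923832 top [0.5367 0.179 ] side [0.5377 0.1822]
pin [0.504  0.2053 0.0943] 0.00024732338812710086 top [0.5041 0.2054] side [0.5048 0.2073]
bolt [0.5866 0.1695 0.0695] 0.0007519412679294814 top [0.587  0.1694] side [0.5864 0.17  ]
scr1 [0.5971 0.1417 0.0176] 0.0004454176030864754 top [0.598  0.1416] side [0.6    0.1471]
scr2 [0.5007 0.1586 0.0171] 7.441839817377706e-06 top [0.5013 0.1586] side [0.5026 0.1637]
top [ 292  183   33   47 1184]
rect ((0.5537270307540894, 0.17597684264183044), (0.0710359662771225, 0.1166977509856224), 80.02134704589844)
[[0.6143 0.1992]
 [0.5032 0.2183]
 [0.4917 0.1538]
 [0.6025 0.1335]]
side [ 285  193   56   47 1626]
[[0.534  0.3065]
 [0.5023 0.2171]
 [0.4903 0.1477]
 [0.5965 0.1266]
 [0.6272 0.2313]]
flange [ 0.4864 -0.0851] 0.02614646213303916 0.0022686229709750136
flange [0.5276 0.4008] 0.025963103223426074 0.0014565321526979202
bore top [[ 0.4872 -0.0835  0.036 ]]
```

```bash
cat >> h.py <<'E'
from scipy.spatial.transform import Rotation as Ro
def d(*pts,base=None):
    o=robot.get_obs(); w=o['eef_rot']; R=Ro.from_quat([w[1],w[2],w[3],w[0]]).as_matrix(); e=np.array(o['eef_pos'])
    y=np.degrees(np.arctan2(R[1,1],R[0,1])); print('t',o['time'],'pos',e.round(4),'y-axis deg',round(y,2),'F',np.round(o['force'],1),'w',round(o['grip_width'],4))
    for p in pts: print(p,((np.array(p[:3])-e)@R).round(4), 'turn',round((y-p[3]+90)%180-90,1) if len(p)>3 else '')
E
python3 -c "
from h import *
d((.504,.2054,.3,66.7),(.504,.2054,.247,66.7))"
```

```text
t 0.5 pos [0.196  0.5405 0.4047] y-axis deg 70.07 F [0.3 0.3 0.4] w 0.0852
(0.504, 0.2054, 0.3, 66.7) [-0.4038 -0.2101  0.1047] turn 3.4
(0.504, 0.2054, 0.247, 66.7) [-0.4038 -0.2101  0.1577] turn 3.4
```

>>> {"method": "move_arm", "body": {"deltas": [[[-0.404,-0.21,0.105,3.4,1],[-0.404,-0.21,0.105,3.4,1],[-0.404,-0.21,0.105,3.4,1],[-0.404,-0.21,0.105,3.4,1],[-0.404,-0.21,0.105,3.4,1],[-0.404,-0.21,0.105,3.4,1],[-0.404,-0.21,0.105,3.4,1],[-0.404,-0.21,0.105,3.4,1],[-0.404,-0.21,0.105,3.4,0.6],[-0.404,-0.21,0.157,3.4,0.6],[-0.404,-0.21,0.157,3.4,0.6]]], "grip_force": 20}}

```text
time: 1.88
eef_pos: [0.5017, 0.2055, 0.2452]
eef_rot: [-0.004, 0.202, 0.979, -0.002]
force: [-0.5, -0.1, 0.3]
grip_width: 0.0512
gripper_force: 0.0
```

>>> {"method": "move_arm", "body": {"deltas": [[[0,0,0,0,0.3],[0,0,0,0,0.1],[0,0,0,0,0],[0,0,0,0,0],[0,0,0,0,0]]], "grip_force": 20}}

```text
time: 2.5
eef_pos: [0.5047, 0.206, 0.2494]
eef_rot: [0.001, 0.202, 0.979, 0.001]
force: [-0.8, 1.2, 6.8]
grip_width: 0.0105
gripper_force: 20.9
```

```bash
python3 - <<'E'
from h import *
d((.504,.2054,.247))
s=snap('top');q=snap('side')
a=cv2.resize(s['image'][160:260,260:360],None,fx=4,fy=4,interpolation=cv2.INTER_CUBIC)
b=cv2.resize(q['image'][150:250,250:350],None,fx=4,fy=4,interpolation=cv2.INTER_CUBIC)
cv2.imwrite('pics/c4.png',np.hstack([a,b])[:,:,::-1])
o=robot.get_obs();w=o['eef_rot'];R=Ro.from_quat([w[1],w[2],w[3],w[0]]).as_matrix()
p0=np.array(o['eef_pos']);pv=np.array([.5872,.1697])
y0=np.degrees(np.arctan2(R[1,1],R[0,1]))
r=p0[:2]-pv;print('r',np.hypot(*r),np.degrees(np.arctan2(r[1],r[0])))
for k in range(1,10):
    t=np.radians(-8.1*k); v=np.array([[np.cos(t),-np.sin(t)],[np.sin(t),np.cos(t)]])@r
    v*= (np.hypot(*r)+( .090-np.hypot(*r))*min(1,k/3))/np.hypot(*r)
    print((np.r_[pv+v-p0[:2],0]@R).round(4),8.1*k)
E
```

```text
t 2.5 pos [0.5047 0.206  0.2494] y-axis deg 66.67 F [-0.8  1.2  6.8] w 0.0105
(0.504, 0.2054, 0.247) [ 0.0004 -0.0008  0.0024] turn 
r 0.09011326394541685 156.2767116826678
[-0.001   0.0127  0.    ] 8.1
[-0.0038  0.0251  0.0001] 16.2
[-0.0083  0.037   0.0001] 24.299999999999997
[-0.0145  0.0481  0.0002] 32.4
[-0.0221  0.0583  0.0002] 40.5
[-0.0311  0.0673  0.0002] 48.599999999999994
[-0.0412  0.0749  0.0003] 56.699999999999996
[-0.0523  0.0811  0.0003] 64.8
[-0.0642  0.0856  0.0003] 72.89999999999999
```

View pics/c4.png

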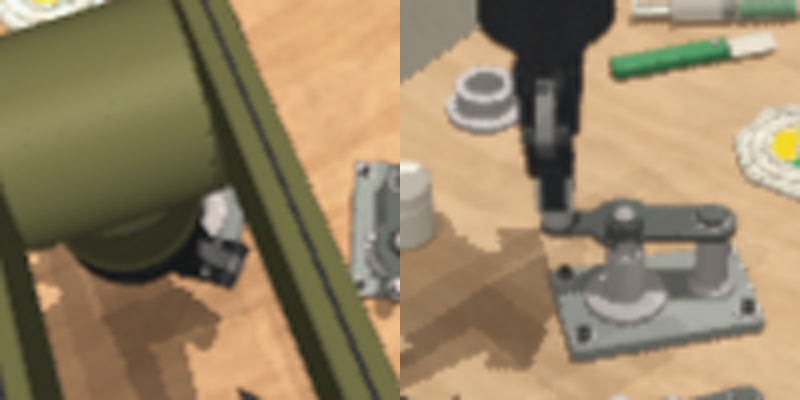

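>>> {"method": "move_arm", "body": {"deltas": [[[-0.001,0.0127,-0.002,8.1,0],[-0.0038,0.0251,-0.002,16.2,0],[-0.0083,0.037,-0.002,24.3,0],[-0.0145,0.0481,-0.002,32.4,0],[-0.0221,0.0583,-0.002,40.5,0],[-0.0311,0.0673,-0.002,48.6,0],[-0.0412,0.0749,-0.002,56.7,0],[-0.0523,0.0811,-0.002,64.8,0],[-0.0642,0.0856,-0.002,72.9,0],[-0.0642,0.0856,-0.002,72.9,0],[-0.0642,0.0856,-0.002,72.9,0]]]}}

```text
time: 3.98
eef_pos: [0.5971, 0.2595, 0.2498]
eef_rot: [-0.0, 0.744, 0.669, 0.001]
force: [1.7, 5.8, -3.0]
grip_width: 0.0107
gripper_force: 20.2
```

```bash
python3 - <<'E'
from h import *
o=robot.get_obs();print(o['joints'],np.round(o['torque'],2)); d((.592,.2595,.247))
E
```

```text
[0.34462439 0.54809801 1.52542056 0.00180942 1.06650964 0.45005166] [ 0.85 -0.23  0.01]
t 3.975 pos [0.5971 0.2595 0.2498] y-axis deg -6.09 F [ 1.7  5.8 -3. ] w 0.0107
(0.592, 0.2595, 0.247) [-0.0005 -0.005   0.0028] turn
```

```bash
python3 - <<'E'
from h import *
d((.597,.2595,.34),(.4865,-.0845,.29,80),(.4865,-.0845,.182,80))
E
```

```text
t 3.975 pos [0.5971 0.2595 0.2498] y-axis deg -6.09 F [ 1.7  5.8 -3. ] w 0.0107
(0.597, 0.2595, 0.34) [ 0.0002  0.     -0.0902] turn 
(0.4865, -0.0845, 0.29, 80) [-0.3537 -0.0734 -0.041 ] turn -86.1
(0.4865, -0.0845, 0.182, 80) [-0.3539 -0.0735  0.067 ] turn -86.1
```

>>> {"method": "move_arm", "body": {"deltas": [[[0,0,0,0,0.5],[0,0,0,0,0.6],[0,0,-0.06,0,1],[-0.03,-0.006,-0.09,-8,1],[-0.08,-0.016,-0.08,-18,1],[-0.13,-0.026,-0.06,-28,1],[-0.185,-0.037,-0.041,-38,1],[-0.24,-0.05,-0.041,-48,1],[-0.295,-0.061,-0.041,-58,1],[-0.3538,-0.0734,-0.041,-68,1],[-0.3538,-0.0734,-0.041,-78,1],[-0.3538,-0.0734,-0.041,-86.1,1]]]}}

```text
time: 5.48
eef_pos: [0.4847, -0.0866, 0.291]
eef_rot: [-0.0, 0.087, 0.996, -0.0]
force: [0.4, 0.6, -0.0]
grip_width: 0.0852
gripper_force: 0.0
```

```bash
python3 - <<'E'
from h import *
d((.4865,-.0845,.182,80)); s=snap('top','top2.png'); C=cloud(s); q=snap('side','side2.png'); Q=cloud(q)
for nm,P in(('top',C),('side',Q)):
    m=(P[...,2]>.075)&(P[...,2]<.1)&(np.hypot(P[...,0]-.58,P[...,1]-.22)<.09); print(nm,m.sum(),P[m].mean(0) if m.any() else '')
E
```

```text
t 5.475 pos [ 0.4847 -0.0866  0.291 ] y-axis deg 80.06 F [ 0.4  0.6 -0. ] w 0.0852
(0.4865, -0.0845, 0.182, 80) [-0.0014  0.0024  0.109 ] turn 0.1
top 50 [0.56622913 0.22196611 0.08405217]
side 40 [0.55965269 0.21328483 0.08133931]
```

View pics/top2.png

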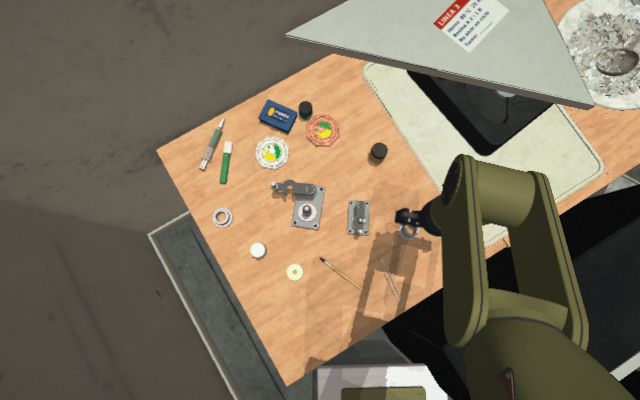

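>>> {"method": "move_arm", "body": {"deltas": [[[0,0,0,0,1],[0,0,0.05,0,1],[0,0,0.09,0,1],[0,0,0.108,0,1],[0,0,0.108,0,1],[0,0,0.108,0,1]]]}}

```text
time: 6.32
eef_pos: [0.4863, -0.085, 0.1833]
eef_rot: [0.001, 0.088, 0.996, -0.0]
force: [-0.7, 0.2, 0.7]
grip_width: 0.0855
gripper_force: 0.0
```

>>> {"method": "move_arm", "body": {"deltas": [[[0,0,0,0,0.7],[0,0,0,0,0.5],[0,0,0,0,0.3],[0,0,0,0,0.3],[0,0,0,0,0.2],[0,0,0,0,0.2]]], "grip_force": 50}}

```text
time: 7.08
eef_pos: [0.4859, -0.0852, 0.1837]
eef_rot: [0.001, 0.088, 0.996, -0.0]
force: [-1.0, -0.3, 7.5]
grip_width: 0.0381
gripper_force: 49.3
```

```bash
python3 - <<'E'
from h import *
d((.4865,-.0845,.3,80),(.5363,.1790,.3,80))
E
```

```text
t 7.075 pos [ 0.4859 -0.0852  0.1837] y-axis deg 79.86 F [-1.  -0.3  7.5] w 0.0381
(0.4865, -0.0845, 0.3, 80) [-0.0006  0.0007 -0.1163] turn -0.1
(0.5363, 0.179, 0.3, 80) [-0.0033  0.2689 -0.1163] turn -0.1
```

>>> {"method": "move_arm", "body": {"deltas": [[[0,0,-0.05,0,0.2],[0,0,-0.1,0,0.2],[0,0.03,-0.118,0,0.2],[-0.001,0.085,-0.118,0,0.2],[-0.0015,0.14,-0.118,0,0.2],[-0.002,0.195,-0.118,0,0.2],[-0.0033,0.24,-0.118,0,0.2],[-0.0033,0.2682,-0.118,0,0.2],[-0.0033,0.2682,-0.118,0,0.2],[-0.0033,0.2682,-0.118,0,0.2]]]}}

```text
time: 8.32
eef_pos: [0.5355, 0.1779, 0.3003]
eef_rot: [-0.001, 0.088, 0.996, -0.001]
force: [0.4, -0.5, -2.7]
grip_width: 0.0381
gripper_force: 51.4
```

```bash
python3 - <<'E'
from h import *
d((.5363,.1790,.3,80)); s=snap('top'); q=snap('side')
print(px(s,[(.5363,.179,.0795)]),px(q,[(.5363,.179,.0795),(.5363,.179,.118)]))
a=cv2.resize(s['image'][160:260,260:360],None,fx=4,fy=4,interpolation=cv2.INTER_CUBIC)
b=cv2.resize(q['image'][165:255,265:345],None,fx=5,fy=5,interpolation=cv2.INTER_CUBIC)
im=np.zeros((450,800,3),np.uint8); im[:400,:400]=a; im[:450,400:]=b
cv2.imwrite('pics/c5.png',im[:,:,::-1])
E
```

```text
t 8.325 pos [0.5355 0.1779 0.3003] y-axis deg 79.9 F [ 0.4 -0.5 -2.7] w 0.0381
(0.5363, 0.179, 0.3, 80) [-0.0006  0.0013  0.0003] turn -0.1
[[306.45820489 207.83833957]] [[305.90619115 203.06564956]
 [305.66133725 189.8030009 ]]
```

View pics/c5.png

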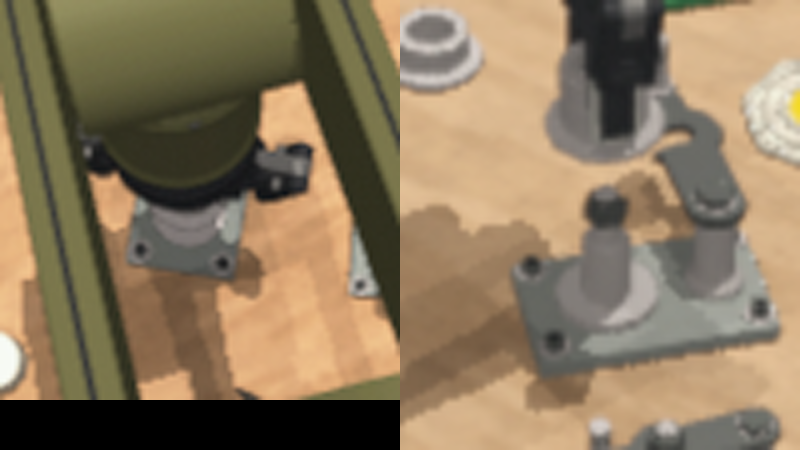

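```bash
python3 - <<'E'
from h import *
np.set_printoptions(precision=2,suppress=True)
q=snap('side'); S=cv2.cvtColor(q['image'],cv2.COLOR_RGB2HSV)[...,1].astype(float)
G=cv2.cvtColor(q['image'],cv2.COLOR_RGB2GRAY)
print('sat cols 300..311, rows 190..202');print(S[190:203,300:312].astype(int))
for r in range(186,194): print(r,S[r,288:324].astype(int))
th=np.linspace(0,2*np.pi,361)
for z,rr in((.1166,.027),(.1226,.027)):
    p=px(q,np.c_[.5363+rr*np.cos(th),.179+rr*np.sin(th),0*th+z]); print(z,'pred l,r,bottom',p[:,0].min(),p[:,0].max(),p[:,1].max())
E
```

```text
sat cols 300..311, rows 190..202
[[20 18 15 18 20 12 13 20 14  7  7 14]
 [20 20 20 18 19 14  6  7  0 11  5 15]
 [21 19 19 17 17 14 15 12 14 15 15 16]
 [18 18 18 19 19 19 18 20 18 20 18 20]
 [21 19 19 19 17 20 20 22 20 19 20 19]
 [25 21 21 20 21 19 22 19 19 22 20 22]
 [55 41 31 32 25 22 25 30 33 39 39 57]
 [83 77 70 67 61 59 61 66 69 75 78 87]
 [87 87 88 85 88 87 86 86 84 84 85 88]
 [91 88 88 87 87 86 86 87 87 87 89 95]
 [93 91 90 89 89 85 86 85 89 95 96 98]
 [92 89 88 90 89 86 82 84 93 97 96 97]
 [94 91 90 89 78 56 45 59 80 97 97 97]]
186 [85 86 87 88 88 88 80 47 26 21 21 22 18 20 20 19 20 12  7 20 14 14 28  5
 18 19 18 17 17 17 12 12 12 20 61 79]
187 [86 87 86 86 87 87 64 29 21 18 19 18 18 18 18 19 17 16 20 14 21 14 20  5
 20 19 20 17 20 18 13 12 12 12 19 36]
188 [87 87 87 86 86 86 54 24 21 20 18 18 20 18 18 17 20 16 13 14 14  7 13  5
 20 19 19 19 17 19 18 12 14 12 12 12]
189 [87 87 87 87 87 86 52 21 19 21 18 18 18 18 15 18 18 16  7 15 14 14 20  9
 17 19 19 19 17 19 19 10 13 14 13 12]
190 [85 86 87 87 87 83 48 23 19 20 20 18 20 18 15 18 20 12 13 20 14  7  7 14
 19 20 16 17 17 19 21 26 38 42 20 14]
191 [86 86 86 87 89 88 61 26 19 21 21 20 20 20 20 18 19 14  6  7  0 11  5 15
 18 19 18 18 21 35 72 91 90 89 81 37]
192 [86 87 87 87 88 88 78 42 23 21 19 20 21 19 19 17 17 14 15 12 14 15 15 16
 18 18 17 19 30 74 90 90 89 89 88 51]
193 [91 88 88 87 86 87 85 66 32 21 21 21 18 18 18 19 19 19 18 20 18 20 18 20
 18 18 19 31 67 84 88 88 77 71 58 25]
0.1166 pred l,r,bottom 293.52073253359265 317.81145531081864 198.01611497203243
0.1226 pred l,r,bottom 293.4407520623994 317.81321249018544 195.8879232177281
```

>>> {"method": "move_arm", "body": {"deltas": [[[0,0,0.02,0,0.2],[0,0,0.03,0,0.2],[0,0,0.038,0,0.2],[0,0,0.046,0,0.2],[0,0,0.054,0,0.2],[0,0,0.058,0,0.2]]]}}

```text
time: 9.22
eef_pos: [0.5361, 0.1783, 0.2422]
eef_rot: [-0.0, 0.088, 0.996, -0.0]
force: [-0.1, -0.5, -1.3]
grip_width: 0.0378
gripper_force: 51.4
```

>>> {"method": "move_arm", "body": {"deltas": [[[0,0.0003,0.004,0,0.2],[0,0.0003,0.008,0,0.2],[0,0.0003,0.012,0,0.2],[0,0.0003,0.013,0,0.2]]]}}

```text
time: 9.72
eef_pos: [0.5361, 0.1786, 0.2294]
eef_rot: [-0.0, 0.088, 0.996, -0.0]
force: [-0.3, 0.5, -1.8]
grip_width: 0.038
gripper_force: 51.4
```

>>> {"method": "move_arm", "body": {"deltas": [[[0,0,0.006,0,0.2],[0,0,0.012,0,0.2],[0,0,0.018,0,0.2],[0,0,0.023,0,0.2],[0,0,0.0255,0,0.2],[0,0,0.0265,0,0.2],[0,0,0.0275,0,0.2]]]}}

```text
time: 10.6
eef_pos: [0.5363, 0.1786, 0.2023]
eef_rot: [0.0, 0.088, 0.996, 0.0]
force: [0.5, 1.0, -2.6]
grip_width: 0.0382
gripper_force: 51.4
```

>>> {"method": "move_arm", "body": {"deltas": [[[0,0,0.001,0,0.2],[0,0,0.002,0,0.2],[0,0,0.002,0,0.2]]]}}

```text
time: 10.98
eef_pos: [0.5362, 0.1787, 0.2018]
eef_rot: [0.001, 0.088, 0.996, 0.0]
force: [-2.4, -0.3, 9.3]
grip_width: 0.0379
gripper_force: 52.6
```

>>> {"method": "move_arm", "body": {"deltas": [[[0,0,0,0,0.4],[0,0,0,0,0.7],[0,0,0,0,0.8],[0,0,0,0,0.8],[0,0,-0.04,0,0.8],[0,0,-0.09,0,0.8],[0,0,-0.11,0,0.8],[0,0,-0.11,0,0.8]]]}}

```text
time: 11.98
eef_pos: [0.5369, 0.1788, 0.312]
eef_rot: [0.002, 0.088, 0.996, 0.001]
force: [0.5, -0.4, -0.3]
grip_width: 0.0681
gripper_force: 0.0
```

```bash
python3 - <<'E'
from h import *
q=snap('side'); s=snap('top')
a=cv2.resize(s['image'][160:260,260:360],None,fx=4,fy=4,interpolation=cv2.INTER_CUBIC)
b=cv2.resize(q['image'][165:255,265:345],None,fx=5,fy=5,interpolation=cv2.INTER_CUBIC)
im=np.zeros((450,800,3),np.uint8); im[:400,:400]=a; im[:450,400:]=b
cv2.imwrite('pics/c6.png',im[:,:,::-1])
d((.597,.2595,.25,-6.1),(.597,.2595,.31,-6.1))
Q=cloud(q);P=Q[...,:]
m=(P[...,2]>.048)&(P[...,2]<.058)&(np.hypot(P[...,0]-.5363,P[...,1]-.179)<.022);print(m.sum(),np.percentile(P[m][:,2],[50,90]))
E
```

```text
t 12.075 pos [0.5358 0.1785 0.3094] y-axis deg 79.87 F [-0.2 -1.   0.1] w 0.0685
(0.597, 0.2595, 0.25, -6.1) [-0.0461  0.0905  0.0593] turn 86.0
(0.597, 0.2595, 0.31, -6.1) [-0.046   0.0905 -0.0007] turn 86.0
140 [0.05375811 0.05597926]
```

View pics/c6.png

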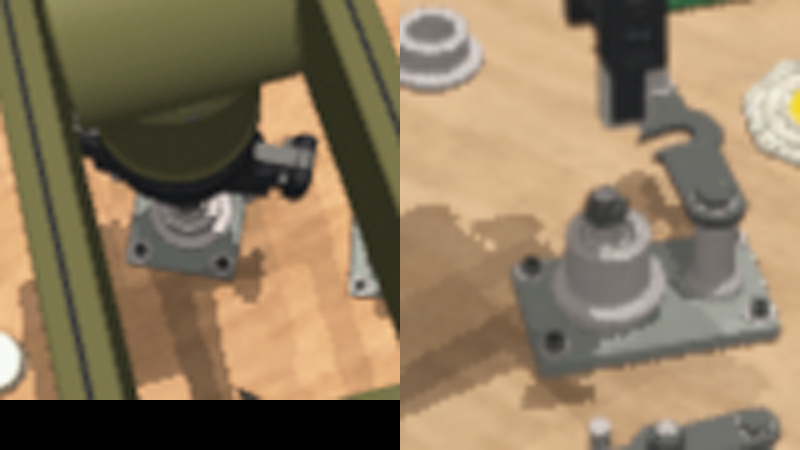

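>>> {"method": "move_arm", "body": {"deltas": [[[-0.015,0.03,-0.002,10,0.6],[-0.03,0.06,-0.002,20,0.6],[-0.046,0.0905,-0.002,30,0.6],[-0.046,0.0905,-0.002,40,0.6],[-0.046,0.0905,-0.002,50,0.6],[-0.046,0.0905,-0.002,60,0.6],[-0.046,0.0905,-0.002,70,0.6],[-0.046,0.0905,-0.002,80,0.6],[-0.046,0.0905,-0.002,86,0.6],[-0.046,0.0905,-0.002,86,0.6],[-0.046,0.0905,0.04,86,0.6],[-0.046,0.0905,0.06,86,0.6]]]}}

```text
time: 13.58
eef_pos: [0.5962, 0.2592, 0.247]
eef_rot: [-0.001, 0.743, 0.669, -0.002]
force: [0.0, -0.5, 0.1]
grip_width: 0.0517
gripper_force: 0.0
```

>>> {"method": "move_arm", "body": {"deltas": [[[0,0,0,0,0.6],[0,0,0,0,0.3],[0,0,0,0,0.1],[0,0,0,0,0],[0,0,0,0,0],[0,0,0,0,0]]], "grip_force": 25}}

```text
time: 14.32
eef_pos: [0.5979, 0.2598, 0.2513]
eef_rot: [0.0, 0.744, 0.668, 0.001]
force: [-0.3, 0.7, 4.9]
grip_width: 0.0104
gripper_force: 24.7
```

```bash
cat > arc.py <<'E'
from h import *
o=robot.get_obs();w=o['eef_rot'];R=Ro.from_quat([w[1],w[2],w[3],w[0]]).as_matrix()
p0=np.array(o['eef_pos']);pv=np.array([.5872,.1697]); d((.597,.2595,.25,-6.1))
r=p0[:2]-pv;a=np.degrees(np.arctan2(r[1],r[0]));print('r',np.hypot(*r),a,'to close',170-a)
st=(170-a)/11
for k in list(range(1,13)):
    t=np.radians(st*k); v=np.array([[np.cos(t),-np.sin(t)],[np.sin(t),np.cos(t)]])@r
    print((np.r_[pv+v-p0[:2],0]@R).round(4),round(-st*k,1))
E
python3 arc.py
```

```text
t 14.325 pos [0.5979 0.2598 0.2513] y-axis deg -6.12 F [-0.3  0.7  4.9] w 0.0104
(0.597, 0.2595, 0.25, -6.1) [-0.0004 -0.0008  0.0013] turn -0.0
r 0.09076057794757322 83.25332355318598 to close 86.74667644681402
[-0.0007 -0.0125 -0.    ] -7.9
[-0.0031 -0.0247 -0.0001] -15.8
[-0.0072 -0.0365 -0.0001] -23.7
[-0.0129 -0.0476 -0.0001] -31.5
[-0.02   -0.0579 -0.0001] -39.4
[-0.0285 -0.067  -0.0002] -47.3
[-0.0382 -0.0749 -0.0002] -55.2
[-0.0488 -0.0815 -0.0002] -63.1
[-0.0602 -0.0865 -0.0002] -71.0
[-0.0723 -0.0898 -0.0003] -78.9
[-0.0846 -0.0915 -0.0003] -86.7
[-0.0971 -0.0915 -0.0003] -94.6
```

>>> {"method": "move_arm", "body": {"deltas": [[[-0.0007,-0.0125,0,-7.9,0],[-0.0031,-0.0247,0,-15.8,0],[-0.0072,-0.0365,0,-23.7,0],[-0.0129,-0.0476,0,-31.5,0],[-0.02,-0.0579,0,-39.4,0],[-0.0285,-0.067,0,-47.3,0],[-0.0382,-0.0749,0,-55.2,0],[-0.0488,-0.0815,0,-63.1,0],[-0.0602,-0.0865,0,-71,0],[-0.0723,-0.0898,0,-78.9,0],[-0.0723,-0.0898,0,-78.9,0]]]}}

```text
time: 15.7
eef_pos: [0.501, 0.1967, 0.2513]
eef_rot: [0.001, 0.149, 0.989, 0.0]
force: [0.3, -0.6, 5.9]
grip_width: 0.0109
gripper_force: 24.8
```

```bash
python3 arc.py | head -2
```

```text
t 15.7 pos [0.501  0.1967 0.2513] y-axis deg 72.81 F [ 0.3 -0.6  5.9] w 0.0109
(0.597, 0.2595, 0.25, -6.1) [-0.0732  0.0883  0.0016] turn 78.9
```

>>> {"method": "move_arm", "body": {"deltas": [[[0,-0.004,0,-2.5,0],[0,-0.008,0,-5,0],[-0.0005,-0.011,0,-7,0],[-0.0005,-0.0125,0,-8,0],[-0.0005,-0.0125,0,-8,0]]]}}

```text
time: 16.32
eef_pos: [0.4983, 0.1858, 0.2512]
eef_rot: [0.002, 0.081, 0.997, 0.001]
force: [0.8, 1.5, 6.2]
grip_width: 0.0104
gripper_force: 24.8
```

```bash
python3 arc.py | head -3
```

```text
t 16.325 pos [0.4983 0.1858 0.2512] y-axis deg 80.75 F [0.8 1.5 6.2] w 0.0104
(0.597, 0.2595, 0.25, -6.1) [-0.0856  0.0886  0.0017] turn 86.8
r 0.09035717557374391 169.7532742697996 to close 0.24672573020041
```

Force is starting to rise; push on gently until the stop shows.

>>> {"method": "move_arm", "body": {"deltas": [[[0,-0.0015,0,0,0],[0,-0.003,0,0,0],[0,-0.003,0,0,0],[0,-0.003,0,0,0]]]}}

```text
time: 16.82
eef_pos: [0.4981, 0.1847, 0.2513]
eef_rot: [0.002, 0.081, 0.997, 0.003]
force: [2.2, 10.9, 4.7]
grip_width: 0.0107
gripper_force: 24.8
```

>>> {"method": "move_arm", "body": {"deltas": [[[0,-0.002,0,0,0],[0,-0.002,0,0,0],[0,-0.002,0,0,0]]]}}

```text
time: 17.2
eef_pos: [0.498, 0.184, 0.2514]
eef_rot: [0.002, 0.082, 0.997, 0.005]
force: [1.4, 16.7, 2.5]
grip_width: 0.0106
gripper_force: 24.9
```

>>> {"method": "move_arm", "body": {"deltas": [[[0,0.001,0,0,0.2],[0,0.002,0,0,0.4],[0,0.002,0,0,0.5],[0,0.002,0,0,0.5],[0,0.002,-0.04,0,0.5],[0,0.002,-0.1,0,0.5],[0.05,0.05,-0.12,0,0.5],[0.05,0.11,-0.12,0,0.5],[0.05,0.17,-0.12,0,0.5],[0.05,0.23,-0.12,0,0.5],[0.05,0.23,-0.12,0,0.5]]]}}

```text
time: 18.58
eef_pos: [0.4842, 0.4192, 0.3694]
eef_rot: [0.0, 0.079, 0.997, 0.001]
force: [-1.1, -1.0, 0.1]
grip_width: 0.0426
gripper_force: 0.0
```

```bash
python3 - <<'E'
from h import *
np.set_printoptions(precision=4,suppress=True)
q=snap('side'); s=snap('top'); d()
a=cv2.resize(s['image'][165:265,200:300][:1],None,fx=1,fy=1)
a=cv2.resize(s['image'][160:260,260:360],None,fx=4,fy=4,interpolation=cv2.INTER_CUBIC)
b=cv2.resize(q['image'][165:255,265:345],None,fx=5,fy=5,interpolation=cv2.INTER_CUBIC)
im=np.zeros((450,800,3),np.uint8); im[:400,:400]=a; im[:450,400:]=b
cv2.imwrite('pics/c7.png',im[:,:,::-1])
for nm,P in(('top',cloud(s)),('side',cloud(q))):
    m=(P[...,2]>.083)&(P[...,2]<.1)&(np.hypot(P[...,0]-.5,P[...,1]-.19)<.05); c=P[m].mean(0); v=c[:2]-[.5872,.1697]; print(nm,m.sum(),c,170-np.degrees(np.arctan2(v[1],v[0])))
E
```

```text
t 18.675 pos [0.4835 0.4154 0.3692] y-axis deg 80.84 F [-0.3  0.2 -0.1] w 0.0424
top 22 [0.4974 0.1872 0.0923] 1.0378952177558745
side 27 [0.4977 0.1844 0.0908] -0.64758353200898
```

View pics/c7.png

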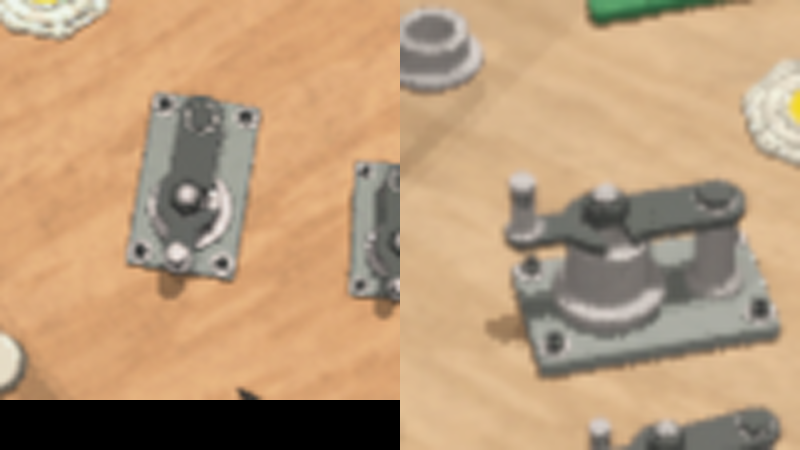

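The picture shows the washer closed under the nut (pin at crop 178,255 on the fixture's long axis) with the tall bush captive below it. The arm is clear.

```bash
python3 -c "
from bench import robot
print(robot.job_done())"
```

```text
the job is handed in; nothing more can be done
None
```

The tall bush is seated on the larger fixture's shoulder, the washer is closed to its stop under the nut, the gripper is clear of everything, and the job was handed in at about 19 s.

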